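Shadow the coasting spice jar and take it off the carousel

ROBOT

A 6-joint arm with a two-finger parallel gripper is mounted at the origin on the work surface. World frame = base frame: x ahead of the robot, y to its left, z up, the work surface at z = 0. Lengths are in m, angles in degrees, forces in N, time in s.
With the tool pointing down it reaches from about 0.4 to 0.825 m from the base axis. Payload 7 kg.
Tool frame: the origin (TCP) lies midway between the tips of the shut fingers; the grasp point (between the pads) lies 19 mm behind it; z points along the fingers, y is the line along which they close (so a half turn about z gives the same grasp; the last joint's range is limited). The gripper opens to 88 mm and grips with 3 to 60 N. Pads are 19 mm wide; open, the fingers measure 130 mm over their backs; the gripper's body (78 mm by 193 mm) begins 47 mm behind the grasp point.
Start: joints at [83.256, 20.546, 0.682, 0, -70.136, -16.507], TCP at [0.266, 0.62, 0.227] pointing down, gripper open.
Joint ranges: [-176.03, 176.03], [-82.01, 121.73], [-58.28, 71.71], [-173.87, 95.51], [-174.79, -0.11], [-173.66, 173.66]. Speed limits (degrees/s): [136.94, 136.94, 172.46, 180, 180, 180].

INTERFACE

Orientations are given as [roll, pitch, yaw] about the fixed x, y, z axes, in that order (R = Rz(yaw) Ry(pitch) Rx(roll)).
In Python, from plant import get_state, optics, order gives the robot as it stands. The module is installed in compiled form; this text tells all that it offers.
- The arm moves only by the tool send_rows, never from a script. Its argument "moves" is a list of rows, each an object with "slide": the shift along the tool's x, y, z as a fraction of full scale, a list of three; "turn": the turn about the tool's z as a fraction of full scale; "gripper": the opening, from 0 (shut) to 1 (fully open). A call has exactly 5 rows; each row is the pose to reach, as a shift and turn from the pose commanded when the call began, along the tool's axes at that moment; what a row does not reach only later rows make up. Full scale, the value 1, is 150 mm for a shift and 90 degrees for a turn. A row lasts 1/12 s, in which the tool goes at most 41.7 mm and 7.16 degrees, less where a joint would pass 70% of its speed; a pose out of reach is approached as far as the arm can. A call with a number of a shift or a turn outside -1 to 1 is refused whole. A call with a gripper value outside its range is refused whole. The fingers move at their own pace and stop on an object; "newtons" is the grip in N (left out, the last holds). Time passes only in rows, so rows that repeat a pose let the fingers close, or fill a call up. It gives the time, the measured TCP pose, the force, the opening and the grip force at its end, in the units of the state.
- get_state(): the state, without advancing time (a new reading comes with each control period).
- optics.capture(name): name is "scene" or "top" or "wrist"; returns a dict with "img" (480x640x3 uint8, red, green, blue), "intrinsics" (3x3 intrinsics, pixels), "dist" ([k1, k2, p1, p2, k3] as OpenCV has them; the pictures are not rectified), "origin" and "attitude" of the camera in the world. Camera axes: x right, y down, z forward; pixel columns grow to the right and rows downward; lengths in m; the calibration is good to about 2 mm. A picture is of the moment at which its call begins. There is no depth.
- order.close_job(): hands the job in; it is judged then, once.
Trained networks look in the newest picture that a camera, given by its name, has taken for a name from the list of things; names that differ only in an ending like _2 or _b are one class to them, and where a whole thing is asked for, a point or a joint stands for the part that bears it (a point fixed in the world has none). Each returns a list of dicts, best first, with "p" (0 to 1); they miss things now and then, are a little off and sometimes report something else, mostly with a low value. They report only what shows in the picture. A call takes as long as a camera call. They do not tell look-alikes from the thing itself.
- optics.look_for(camera, name): "location" ([x, y, z] in m, in world coordinates, good to about 4 mm: the middle of the surface that is visible of it).
The state is a dict: "time_s": time; "joints": joint angles; "qd": joint speeds; "joint_torque": joint torques, N m; "tcp_pos": TCP position; "eef_rot": TCP orientation; "contact_force": force on the tool from outside, world axes, zero at the start; "moment": the same for the moment, N m; "gripper_width": finger opening in m; "gripper_force": force on a finger pad.
Only numpy, scipy, OpenCV 4.12 (cv2) and the standard library are available. Lean on these libraries where they do the work, as an engineer would, in place of code of your own. Each camera call takes 0.05 s, during which the arm holds its last target. There are 200 camera calls.

TASK

Push the spice carousel round with the fingers (it has an upright finger post for this) and let it coast, then keep the gripper straight above the lid of the taller amber jar (grip point within 2 cm sideways and 2 to 8 cm above the lid), touching nothing, for four seconds while the carousel still turns by itself faster than one turn in 20 s. After that take the taller jar off, set it down upright in the round bamboo spoon rest without dropping it, let go, and finish when the carousel has come to rest. Do not whirl the carousel (no faster than a turn in 3 s), keep the short jar and the strainer standing on it, and leave the other things on the worktop where they are.

Things in the scene. Friction and masses are not known exactly. Their poses are not given: they have to be found in the camera images.
- carousel (a joint): Turning angle of the carousel deck, rad, 0 at the start, growing anticlockwise from above, free to turn many turns. It coasts: nominal moment of inertia with its load 0.018 kg m2, bearing friction 0.0012 N m plus 0.0004 N m s/rad, so at 1 rad/s it loses about 0.09 rad/s each second (the rate may be 40% off).
- carousel_hub (a point): Point on the carousel's vertical turning axis, level with the deck's upper face (40 mm above the worktop). Three loose things stand 90 mm from the axis, a quarter turn apart, in any order: the taller jar, the short jar and the strainer; the fourth quarter has the finger post.
- carousel_foot: The fixed dark steel foot under the deck, 150 mm across, 18 mm high; origin at the centre of its underside on the worktop. It carries the deck: a round light-wood tray, nominal 1.6 kg, 260 mm across, its rim 8 mm above its upper face; a flat steel hub 44 mm across stands 12 mm above the deck.
- post (a point): Finger post: upright plain steel pin, 18 mm thick and 120 mm tall, fixed to the deck 108 mm from the turning axis; it stands 30 mm taller than the taller jar. This point is the centre of its foot, on the deck's upper face.
- jar: The taller jar: amber glass, 54 mm across, with a red plastic screw lid 48 mm across and 20 mm high (fixed to it); 90 mm tall in all, nominal 0.22 kg, loose. Origin at the centre of its underside, z up.
- jar_lid (a point): Centre of the top face of the taller jar's lid, 90 mm above its underside.
- jar_short: The short jar: same amber glass and red lid (54 and 48 mm across), 58 mm tall, 0.15 kg, loose on the deck. Origin at the centre of its underside, z up.
- strainer: Stainless tea strainer: bowl 68 mm across at the rim, 42 mm high, with a thin handle reaching level to 88 mm from its centre along its +x, 0.09 kg, loose on the deck. Origin at the centre of its underside, z up.
- spoon_rest: Round bamboo spoon rest, fixed to the worktop: a shallow dish 130 mm across, inner floor 8 mm above the worktop and 120 mm across, rim 16 mm above the worktop. Origin at the centre of its underside.
- mill: Dark wooden pepper mill, 52 mm across, 130 mm tall, bystander. Origin at the centre of its underside.
- mug: White mug, 80 mm across and 90 mm high, bystander. Origin at the centre of its underside.
- tin: Food tin, 66 mm across, 90 mm tall, bystander. Origin at the centre of its underside.
- shaker: Steel salt shaker, 40 mm across, 70 mm tall, bystander. Origin at the centre of its underside.
Things that resemble listed ones, but are neither listed nor needed, are in the scene too. Leave any blue or yellow look-alike of the jar alone.

How it is judged:
By the outcome, as a careful person would: the job done as asked, in the order asked, and still so for the second after the job is handed in, with the robot touching nothing.
It also fails if it takes over 64 s, if anything falls off the work surface, if the arm or the gripper's body presses on something with over 40 N, if the wrist force passes 120 N, or if a joint passes its speed limit or range.

## Working session

There is one attempt and no reset: what is moved stays moved. The work goes in short steps, Python scripts to look and compute and a tool call to move; the robot and the scene stay as the last step left them, time stands still between calls to the robot, and variables do not carry over. Pictures are saved under pics/ and viewed, at most 10 in all, crops included, and the job is handed in when it is done.

Besides the shell and the picture viewer there is one more tool, called as name([rows], argument=value, ...), one row to a line, values as JSON. send_rows: Moves the arm, as the interface text tells. Shift numbers are shares of 150 mm and turn numbers shares of 90 degrees, none past 1 either way. Its arguments: {"type":"object","properties":{"moves":{"type":"array"},"newtons":{"type":"number"}},"required":["moves"]}

```bash
mkdir -p pics
cat > h.py <<'E'
import numpy as np, cv2
from plant import get_state, optics, order
def snap(c,fn=None):
    d=optics.capture(c)
    if fn: cv2.imwrite('pics/'+fn,d['img'][:,:,::-1])
    return d
def look(c,n,k=3):
    return [(round(float(r['p']),2),np.round(r['location'],3).tolist()) for r in optics.look_for(c,n)[:k]]
E
python3 - <<'E'
from h import *
s=get_state()
for k,v in s.items(): print(k,np.round(v,3).tolist())
for c in ['top','scene']:
    d=snap(c,c+'0.png'); print(c,np.round(d['origin'],3),np.round(d['attitude'],3).tolist(),np.round(d['intrinsics'],1).tolist())
    for n in ['carousel_foot','post','jar','jar_lid','jar_short','strainer','spoon_rest','mill','mug','tin','shaker']: print(n,look(c,n,4))
E
```

```text
time_s 0.0
joints [83.26, 20.591, 0.634, -0.019, -70.137, -16.508]
qd [0.018, 0.085, 0.024, -0.02, 0.03, -0.056]
joint_torque [-0.001, -58.272, 29.306, 6.997, 0.007, -0.0]
tcp_pos [0.266, 0.62, 0.226]
eef_rot [179.905, -0.009, -23.254]
contact_force [-0.627, -0.383, 0.425]
moment [0.04, 0.008, 0.06]
gripper_force 0.0
gripper_width 0.088
top [ 0.347 -0.096  1.476] [-172.348, 1.303, -90.439] [[588.4, 0.0, 315.6], [0.0, 588.4, 235.3], [0.0, 0.0, 1.0]]
carousel_foot [(0.97, [0.54, 0.028, 0.039])]
post []
jar [(0.92, [0.623, 0.055, 0.13]), (0.67, [0.574, 0.285, 0.091]), (0.66, [0.473, 0.264, 0.088])]
jar_lid [(0.88, [0.575, 0.282, 0.088]), (0.87, [0.626, 0.048, 0.132]), (0.74, [0.475, 0.259, 0.09])]
jar_short [(0.73, [0.461, -0.014, 0.098])]
strainer [(0.77, [0.589, -0.064, 0.065]), (0.22, [0.334, 0.308, 0.093])]
spoon_rest [(0.85, [0.428, -0.217, 0.012]), (0.68, [0.637, -0.462, 0.039])]
mill [(0.64, [0.73, -0.221, 0.1])]
mug [(0.57, [0.638, -0.463, 0.043])]
tin [(0.85, [0.337, 0.308, 0.091])]
shaker [(0.65, [0.614, -0.195, 0.066])]
scene [ 1.15  -0.392  1.131] [-145.971, 0.457, 62.123] [[570.6, 0.0, 316.8], [0.0, 570.6, 240.6], [0.0, 0.0, 1.0]]
carousel_foot [(0.86, [0.547, 0.022, 0.043])]
post [(0.96, [0.551, 0.022, 0.043])]
jar [(0.75, [0.491, 0.261, 0.062]), (0.72, [0.642, 0.046, 0.108]), (0.61, [0.589, 0.281, 0.065]), (0.33, [0.548, 0.02, 0.04])]
jar_lid [(0.69, [0.589, 0.283, 0.066]), (0.63, [0.645, 0.044, 0.109])]
jar_short [(0.6, [0.481, -0.021, 0.09]), (0.25, [0.435, -0.217, 0.006])]
strainer [(0.78, [0.57, -0.064, 0.062]), (0.61, [0.353, 0.302, 0.073])]
spoon_rest [(0.78, [0.432, -0.215, 0.009])]
mill [(0.97, [0.753, -0.229, 0.093])]
mug [(0.62, [0.628, -0.46, 0.048])]
tin [(0.81, [0.354, 0.302, 0.074]), (0.55, [0.55, 0.02, 0.04])]
shaker [(0.7, [0.574, -0.058, 0.061]), (0.59, [0.63, -0.2, 0.052])]
```

```bash
ls pics
```

```text
scene0.png
top0.png
```

View pics/top0.png

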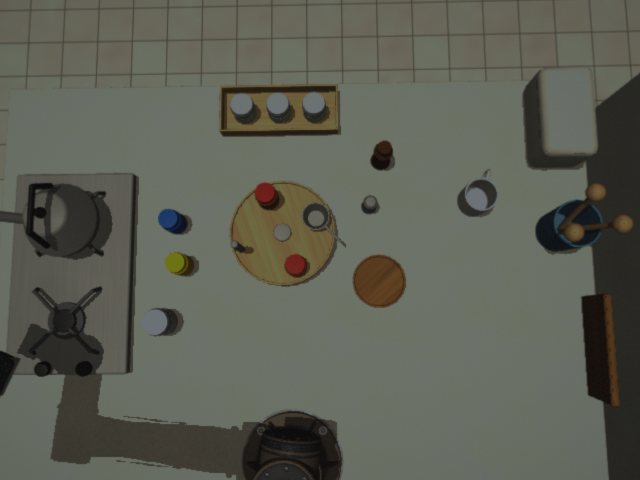

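View pics/scene0.png

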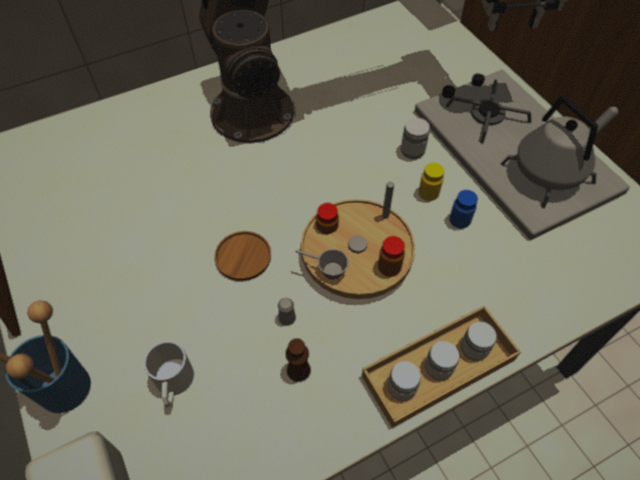

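The top view shows the deck centred at about (283,232). The tall jar's lid is at (267,195), the short jar at (296,265), the strainer at (316,216), the post at about (238,246) and the spoon rest at (379,281). The blue and yellow look-alikes are off the deck. The scene view agrees, with the post at (388,200).

```bash
cat >> h.py <<'E'
from scipy.spatial.transform import Rotation as Ro
def ray(d,uv,z):
    p=cv2.undistortPoints(np.array([[uv]],float),np.array(d['intrinsics']),np.array(d['dist'])).ravel()
    v=Ro.from_euler('xyz',d['attitude'],degrees=True).as_matrix()@np.array([*p,1]); o=np.array(d['origin'])
    return (o+v*(z-o[2])/v[2])[:2]
def reds(d,amin=60):
    hsv=cv2.cvtColor(np.ascontiguousarray(d['img']),cv2.COLOR_RGB2HSV)
    m=(((hsv[...,0]<6)|(hsv[...,0]>174))&(hsv[...,1]>190)&(hsv[...,2]>60)).astype(np.uint8)
    n,_,st,c=cv2.connectedComponentsWithStats(m)
    return [(c[i],st[i]) for i in range(1,n) if st[i,4]>amin]
E
python3 - <<'E'
from h import *
d=snap('top')
for c,st in reds(d): print(np.round(c,1),st,[np.round(ray(d,c,z),4).tolist() for z in (.13,.125,.098,.093)])
print('hub',ray(d,(283,232),.052),'post top',ray(d,(235,243),.16),'rest',ray(d,(379.5,281),.012))
s=snap('scene')
for c,st in reds(s): print('s',np.round(c,1),st,[np.round(ray(s,c,z),4).tolist() for z in (.125,.093)])
print('hub',ray(s,(357.5,244),.052),'post top',ray(s,(390,184),.16),'foot',ray(s,(387,216),.04),'rest',ray(s,(243,255),.012))
im=cv2.resize(d['img'][170:300,215:415],(800,520),interpolation=cv2.INTER_CUBIC); cv2.imwrite('pics/crop1.png',im[:,:,::-1])
E
```

```text
[264.9 192. ] [256 184  19  19 250] [[0.6311, 0.0513], [0.6322, 0.0519], [0.6379, 0.0548], [0.6389, 0.0554]]
hub [0.54727447 0.01504764] post top [0.50812632 0.11529863] rest [ 0.42766101 -0.22137622]
s [327.3 211.5] [318 204  19  16 258] [[0.4881, -0.0244], [0.4671, -0.0127]]
s [393.2 245.6] [383 236  21  19 321] [[0.633, 0.0552], [0.6166, 0.0694]]
hub [0.55360639 0.01870709] post top [0.50991474 0.12006267] foot [0.51091239 0.1250221 ] rest [ 0.43226115 -0.21649607]
```

View pics/crop1.png

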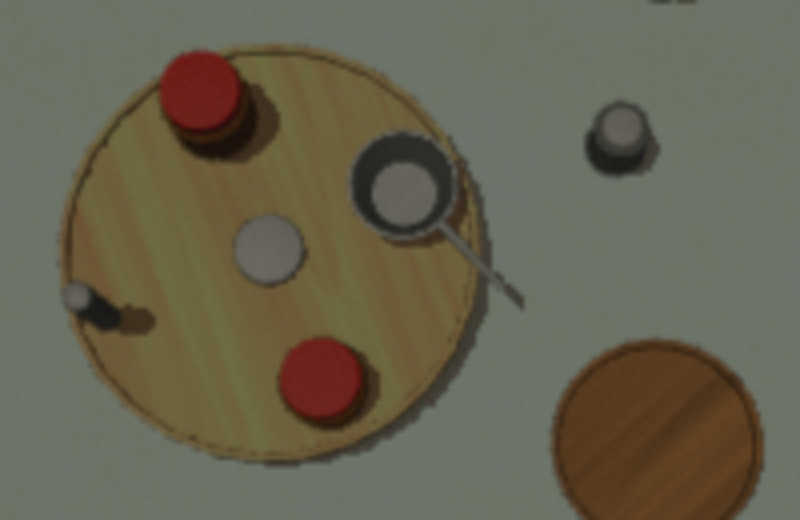

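Tall jar is at 23° from the hub (0.550, 0.018) and the post at 113°. Measured radii are 89 mm and about 108 mm, which match the given sizes. I'll move behind the post with the fingers shut.

send_rows([
  {"slide": [0.15, 0.15, 0], "turn": -0.05, "gripper": 0},
  {"slide": [0.32, 0.32, 0], "turn": -0.12, "gripper": 0},
  {"slide": [0.5, 0.5, 0], "turn": -0.19, "gripper": 0},
  {"slide": [0.66, 0.66, 0], "turn": -0.258, "gripper": 0},
  {"slide": [0.76, 0.76, 0], "turn": -0.258, "gripper": 0},
], newtons=10)

```text
time_s: 1.72
tcp_pos: [0.3268, 0.4676, 0.2269]
eef_rot: [-180.0, 0.0, 0.3]
contact_force: [-0.5, -0.2, -0.1]
gripper_width: 0.0594
gripper_force: 0.0
```

send_rows([
  {"slide": [0.06, 0.16, 0], "turn": 0, "gripper": 0},
  {"slide": [0.13, 0.34, 0], "turn": 0, "gripper": 0},
  {"slide": [0.2, 0.52, 0], "turn": 0, "gripper": 0},
  {"slide": [0.27, 0.69, 0], "turn": 0, "gripper": 0},
  {"slide": [0.33, 0.835, 0], "turn": 0, "gripper": 0},
])

```text
time_s: 2.13
tcp_pos: [0.376, 0.3435, 0.2269]
eef_rot: [-180.0, -0.0, -0.0]
contact_force: [1.3, 0.8, 0.3]
gripper_width: 0.0265
gripper_force: 0.0
```

send_rows([
  {"slide": [0.06, 0.16, 0], "turn": 0, "gripper": 0},
  {"slide": [0.13, 0.34, 0], "turn": 0, "gripper": 0},
  {"slide": [0.2, 0.52, 0], "turn": 0, "gripper": 0},
  {"slide": [0.27, 0.69, 0], "turn": 0, "gripper": 0},
  {"slide": [0.33, 0.835, 0], "turn": 0, "gripper": 0},
])

```text
time_s: 2.55
tcp_pos: [0.4254, 0.2183, 0.2269]
eef_rot: [-180.0, -0.0, -0.0]
contact_force: [-0.2, -0.7, -0.1]
gripper_width: 0.0004
gripper_force: 0.0
```

send_rows([
  {"slide": [0.06, 0.16, 0], "turn": 0, "gripper": 0},
  {"slide": [0.13, 0.34, 0], "turn": 0, "gripper": 0},
  {"slide": [0.2, 0.52, 0], "turn": 0, "gripper": 0},
  {"slide": [0.27, 0.69, 0], "turn": 0, "gripper": 0},
  {"slide": [0.33, 0.835, 0], "turn": 0, "gripper": 0},
])

```text
time_s: 2.97
tcp_pos: [0.4749, 0.093, 0.2269]
eef_rot: [-180.0, -0.0, -0.0]
contact_force: [0.8, 1.2, 0.4]
gripper_width: 0.0003
gripper_force: 0.0
```

Run:
```python
from h import *
H=np.array([.55,.018]); ps=np.radians(18)
w=[.15]+[.3]*6+[.38,.47,.56,.65,.74,.83,.92,1.01,1.1,1.2,1.2,1.2,.5]
th=np.radians(135)-np.r_[0,np.cumsum(w)/12]; P=H+.108*np.c_[np.cos(th),np.sin(th)]
A=np.array([[np.cos(ps),np.sin(ps)],[np.sin(ps),-np.cos(ps)]])
for k in range(4):
    print([(np.round(A@(P[5*k+j+1]-P[5*k])/.15,3)).tolist() for j in range(5)])
print(P[0],P[-1],np.degrees(th[-1]))
```

```text
[[0.008, -0.004], [0.024, -0.012], [0.041, -0.019], [0.057, -0.026], [0.074, -0.033]]
[[0.017, -0.006], [0.034, -0.012], [0.056, -0.018], [0.083, -0.026], [0.116, -0.033]]
[[0.038, -0.006], [0.083, -0.011], [0.132, -0.013], [0.188, -0.011], [0.248, -0.005]]
[[0.065, 0.013], [0.133, 0.034], [0.2, 0.062], [0.263, 0.096], [0.288, 0.112]]
[0.47363247 0.09436753] [0.57919904 0.12197796] 74.31422019906033
```

send_rows([
  {"slide": [0, 0, 0.12], "turn": -0.05, "gripper": 0},
  {"slide": [0, 0, 0.26], "turn": -0.1, "gripper": 0},
  {"slide": [0, 0, 0.4], "turn": -0.15, "gripper": 0},
  {"slide": [0, 0, 0.53], "turn": -0.2, "gripper": 0},
  {"slide": [0, 0, 0.6], "turn": -0.2, "gripper": 0},
])

```text
time_s: 3.38
tcp_pos: [0.4735, 0.0939, 0.1346]
eef_rot: [180.0, 0.1, 18.2]
contact_force: [0.1, 0.7, 0.1]
gripper_width: 0.0008
gripper_force: 0.0
```

send_rows([
  {"slide": [0.008, -0.004, -0.01], "turn": 0, "gripper": 0},
  {"slide": [0.024, -0.012, -0.01], "turn": 0, "gripper": 0},
  {"slide": [0.041, -0.019, -0.01], "turn": 0, "gripper": 0},
  {"slide": [0.057, -0.026, -0.01], "turn": 0, "gripper": 0},
  {"slide": [0.074, -0.033, -0.01], "turn": 0, "gripper": 0},
])

```text
time_s: 3.8
tcp_pos: [0.4843, 0.1033, 0.139]
eef_rot: [-180.0, -0.1, 18.0]
contact_force: [0.1, 1.0, -0.5]
gripper_width: 0.0006
gripper_force: 0.0
```

send_rows([
  {"slide": [0.017, -0.006, 0], "turn": 0, "gripper": 0},
  {"slide": [0.034, -0.012, 0], "turn": 0, "gripper": 0},
  {"slide": [0.056, -0.018, 0], "turn": 0, "gripper": 0},
  {"slide": [0.083, -0.026, 0], "turn": 0, "gripper": 0},
  {"slide": [0.116, -0.033, 0], "turn": 0, "gripper": 0},
])

```text
time_s: 4.22
tcp_pos: [0.4987, 0.1129, 0.1381]
eef_rot: [180.0, 0.0, 18.0]
contact_force: [-0.7, -1.1, 0.6]
gripper_width: 0.0003
gripper_force: 0.1
```

send_rows([
  {"slide": [0.038, -0.006, 0], "turn": 0, "gripper": 0},
  {"slide": [0.083, -0.011, 0], "turn": 0, "gripper": 0},
  {"slide": [0.132, -0.013, 0], "turn": 0, "gripper": 0},
  {"slide": [0.188, -0.011, 0], "turn": 0, "gripper": 0},
  {"slide": [0.248, -0.005, 0], "turn": 0, "gripper": 0},
])

```text
time_s: 4.63
tcp_pos: [0.5343, 0.125, 0.1379]
eef_rot: [180.0, 0.0, 18.0]
contact_force: [0.4, -0.5, -1.5]
gripper_width: 0.0003
gripper_force: 0.2
```

send_rows([
  {"slide": [0.065, 0.013, 0], "turn": 0, "gripper": 0},
  {"slide": [0.133, 0.034, 0], "turn": 0, "gripper": 0},
  {"slide": [0.2, 0.062, 0], "turn": 0, "gripper": 0},
  {"slide": [0.25, 0.085, -0.1], "turn": 0, "gripper": 0},
  {"slide": [0.25, 0.085, -0.33], "turn": 0, "gripper": 0},
])

```text
time_s: 5.05
tcp_pos: [0.5728, 0.1233, 0.1834]
eef_rot: [180.0, 0.5, 17.9]
contact_force: [1.2, 0.4, -0.4]
gripper_width: 0.0004
gripper_force: 0.0
```

```bash
cat >> h.py <<'E'
H=np.array([.55,.018])
def reds(d,amin=50):
    hsv=cv2.cvtColor(np.ascontiguousarray(d['img']),cv2.COLOR_RGB2HSV)
    m=(((hsv[...,0]<7)|(hsv[...,0]>170))&(hsv[...,1]>180)&(hsv[...,2]>50)).astype(np.uint8)
    n,_,st,c=cv2.connectedComponentsWithStats(m)
    return [(c[i],st[i]) for i in range(1,n) if st[i,4]>amin]
def jars(cam):
    t=get_state()['time_s']; d=snap(cam)
    for c,st in reds(d):
        for nm,z in (('tall',.130 if cam=='top' else .125),('short',.098 if cam=='top' else .093)):
            p=ray(d,c,z)-H
            print(cam,round(t,3),nm,'ang',round(float(np.degrees(np.arctan2(p[1],p[0]))),1),'r',round(float(np.hypot(*p)),4),'A',st[4])
    return d
E
python3 - <<'E'
from h import *
for i in range(3):
    jars('top'); d=jars('scene')
cv2.imwrite('pics/scene1.png',d['img'][:,:,::-1])
s=get_state(); print(s['time_s'],s['tcp_pos'],s['eef_rot'])
E
```

```text
top 5.05 tall ang -35.3 r 0.0869 A 319
top 5.05 short ang -32.1 r 0.0915 A 319
top 5.05 tall ang 150.2 r 0.092 A 318
top 5.05 short ang 147.3 r 0.0914 A 318
scene 5.1 tall ang 139.0 r 0.0648 A 305
scene 5.1 short ang 140.7 r 0.0899 A 305
scene 5.1 tall ang -36.7 r 0.0894 A 415
scene 5.1 short ang -37.5 r 0.0692 A 415
top 5.15 tall ang -43.8 r 0.0873 A 322
top 5.15 short ang -40.4 r 0.0912 A 322
top 5.15 tall ang 142.7 r 0.0915 A 316
top 5.15 short ang 139.5 r 0.0916 A 316
scene 5.2 tall ang 128.4 r 0.0648 A 307
scene 5.2 short ang 132.8 r 0.0892 A 307
scene 5.2 tall ang -44.7 r 0.0893 A 401
scene 5.2 short ang -48.1 r 0.0695 A 401
top 5.25 tall ang -51.7 r 0.0878 A 322
top 5.25 short ang -48.3 r 0.0909 A 322
top 5.25 tall ang 135.0 r 0.0905 A 308
top 5.25 short ang 131.7 r 0.0913 A 308
scene 5.3 tall ang 117.8 r 0.066 A 298
scene 5.3 short ang 124.7 r 0.0892 A 298
scene 5.3 tall ang -52.4 r 0.0888 A 395
scene 5.3 short ang -58.2 r 0.07 A 395
5.35 [0.57328022 0.12420734 0.18699691] [-1.79989003e+02  3.67983767e-02  1.79453525e+01]
```

The push gave about 1.4 rad/s clockwise. Next I'll move ahead of the jar on its circle.

send_rows([
  {"slide": [-0.1, 0.03, 0.01], "turn": 0, "gripper": 0},
  {"slide": [-0.27, 0.07, 0.03], "turn": 0, "gripper": 0},
  {"slide": [-0.46, 0.11, 0.05], "turn": 0, "gripper": 0},
  {"slide": [-0.65, 0.15, 0.07], "turn": 0, "gripper": 0},
  {"slide": [-0.767, 0.18, 0.085], "turn": 0, "gripper": 0},
])

```text
time_s: 5.77
tcp_pos: [0.4693, 0.0618, 0.1735]
eef_rot: [-180.0, 0.2, 17.9]
contact_force: [0.4, -0.4, 0.0]
gripper_width: 0.0007
gripper_force: 0.0
```

Run:
```python
from h import *
for i in range(3):
    jars('top'); d=jars('scene')
s=get_state(); print(s['time_s'],s['tcp_pos'],s['eef_rot'])
```

```text
top 5.767 tall ang -92.8 r 0.0897 A 321
top 5.767 short ang -89.8 r 0.089 A 321
scene 5.817 tall ang 69.9 r 0.0798 A 320
scene 5.817 short ang 84.2 r 0.0908 A 320
scene 5.817 tall ang -94.3 r 0.0873 A 382
scene 5.817 short ang -108.6 r 0.081 A 382
top 5.867 tall ang -100.4 r 0.0903 A 320
top 5.867 short ang -97.6 r 0.089 A 320
scene 5.917 tall ang 62.3 r 0.0828 A 325
scene 5.917 short ang 76.9 r 0.091 A 325
scene 5.917 tall ang -102.3 r 0.0876 A 379
scene 5.917 short ang -117.0 r 0.0845 A 379
top 5.967 tall ang -108.0 r 0.0909 A 324
top 5.967 short ang -105.6 r 0.089 A 324
scene 6.017 tall ang -109.5 r 0.0884 A 368
scene 6.017 short ang -124.2 r 0.0882 A 368
scene 6.017 tall ang 55.1 r 0.0862 A 321
scene 6.017 short ang 69.7 r 0.0917 A 321
6.0667 [0.47286189 0.06358702 0.17470663] [ 1.79992076e+02 -1.27488573e-03  1.79772580e+01]
```

send_rows([
  {"slide": [0, 0, 0], "turn": 0, "gripper": 0},
  {"slide": [0, 0, 0], "turn": 0, "gripper": 0},
  {"slide": [0, 0, 0], "turn": 0, "gripper": 0},
  {"slide": [0, 0, 0], "turn": 0, "gripper": 0},
  {"slide": [0, 0, 0], "turn": 0, "gripper": 0},
])

```text
time_s: 6.48
tcp_pos: [0.4723, 0.0633, 0.1747]
eef_rot: [180.0, 0.0, 18.0]
contact_force: [0.0, -0.2, 0.2]
gripper_width: 0.0004
gripper_force: 0.0
```

send_rows([
  {"slide": [0, 0, 0], "turn": 0, "gripper": 0},
  {"slide": [0, 0, 0], "turn": 0, "gripper": 0},
  {"slide": [0, 0, 0], "turn": 0, "gripper": 0},
  {"slide": [0, 0, 0], "turn": 0, "gripper": 0},
  {"slide": [0, 0, 0], "turn": 0, "gripper": 0},
])

```text
time_s: 6.9
tcp_pos: [0.4722, 0.0633, 0.1749]
eef_rot: [-180.0, -0.0, 18.0]
contact_force: [-0.2, -0.4, 1.1]
gripper_width: 0.0005
gripper_force: 0.0
```

```bash
cat > trk.py <<'E'
from h import *
def plan(t1,P0,t_r,a_r,w_r,dec,ncall,yaw=18,wait=0,lead=0.0,R=.09):
    ps=np.radians(yaw); A=np.array([[np.cos(ps),np.sin(ps)],[np.sin(ps),-np.cos(ps)]])
    prev=np.array(P0)
    for k in range(ncall):
        r=[];ang=[]
        for j in range(5):
            n=5*k+j+1; t=t1+n/12+lead-t_r; a=np.radians(a_r-w_r*t+dec*t*t/2)
            p=np.array(P0) if n<=wait else H+R*np.array([np.cos(a),np.sin(a)])
            r.append(np.round(A@(p-prev)/.15,2).tolist()); ang.append(round(float(np.degrees(a))%360,1))
        prev=prev+A.T@np.array(r[-1])*.15; print(k,r,ang,np.round(prev,3))
E
python3 - <<'E'
from trk import *
for i in range(2):
    jars('top'); d=jars('scene')
s=get_state(); print(s['time_s'],s['tcp_pos'])
plan(s['time_s'],[.4728,.0635],6.0,-109.5,76,6.5,3,wait=3)
E
```

```text
top 6.9 tall ang 2.2 r 0.0792 A 306
top 6.9 short ang 3.9 r 0.0861 A 306
top 6.9 tall ang -174.4 r 0.0984 A 225
top 6.9 short ang -175.7 r 0.0957 A 225
scene 6.95 tall ang 179.8 r 0.0868 A 291
scene 6.95 short ang 173.0 r 0.1094 A 291
scene 6.95 tall ang -5.5 r 0.1077 A 369
scene 6.95 short ang 1.5 r 0.0916 A 369
top 7.0 tall ang -5.6 r 0.0798 A 310
top 7.0 short ang -3.5 r 0.0863 A 310
top 7.0 tall ang -179.7 r 0.0999 A 180
top 7.0 short ang 178.8 r 0.0974 A 180
scene 7.05 tall ang 173.6 r 0.0855 A 261
scene 7.05 short ang 167.9 r 0.1091 A 261
scene 7.05 tall ang -11.4 r 0.1085 A 367
scene 7.05 short ang -5.7 r 0.0911 A 367
7.1 [0.47222106 0.06324621 0.17485041]
0 [[0.0, 0.0], [0.0, 0.0], [0.0, 0.0], [0.01, -0.01], [0.05, -0.05]] [165.1, 159.4, 153.8, 148.2, 142.7] [0.478 0.073]
1 [[0.05, -0.03], [0.1, -0.05], [0.16, -0.07], [0.21, -0.09], [0.27, -0.1]] [137.2, 131.8, 126.4, 121.0, 115.7] [0.511 0.1  ]
2 [[0.05, -0.0], [0.1, -0.0], [0.16, 0.0], [0.21, 0.01], [0.26, 0.03]] [110.5, 105.2, 100.1, 94.9, 89.8] [0.55  0.108]
```

send_rows([
  {"slide": [0, 0, 0], "turn": 0, "gripper": 0},
  {"slide": [0, 0, 0], "turn": 0, "gripper": 0},
  {"slide": [0, 0, 0], "turn": 0, "gripper": 0},
  {"slide": [0.01, -0.01, 0], "turn": 0, "gripper": 0},
  {"slide": [0.05, -0.05, 0], "turn": 0, "gripper": 0},
])

```text
time_s: 7.52
tcp_pos: [0.4767, 0.0724, 0.1749]
eef_rot: [-180.0, 0.0, 17.9]
contact_force: [-1.2, 0.5, -0.7]
gripper_width: 0.0003
gripper_force: 0.0
```

send_rows([
  {"slide": [0.05, -0.03, 0], "turn": 0, "gripper": 0},
  {"slide": [0.1, -0.05, 0], "turn": 0, "gripper": 0},
  {"slide": [0.16, -0.07, 0], "turn": 0, "gripper": 0},
  {"slide": [0.21, -0.09, 0], "turn": 0, "gripper": 0},
  {"slide": [0.27, -0.1, 0], "turn": 0, "gripper": 0},
])

```text
time_s: 7.93
tcp_pos: [0.5117, 0.1002, 0.1746]
eef_rot: [180.0, 0.0, 18.0]
contact_force: [0.4, 0.7, 0.0]
gripper_width: 0.0003
gripper_force: 0.0
```

send_rows([
  {"slide": [0.05, 0, 0], "turn": 0, "gripper": 0},
  {"slide": [0.1, 0, 0], "turn": 0, "gripper": 0},
  {"slide": [0.16, 0, 0], "turn": 0, "gripper": 0},
  {"slide": [0.21, 0.01, 0], "turn": 0, "gripper": 0},
  {"slide": [0.26, 0.03, 0], "turn": 0, "gripper": 0},
])

```text
time_s: 8.35
tcp_pos: [0.5502, 0.1073, 0.1747]
eef_rot: [180.0, 0.0, 18.0]
contact_force: [-0.0, -0.0, -0.4]
gripper_width: -0.0001
gripper_force: 0.0
```

Run:
```python
from trk import *
d=jars('top'); cv2.imwrite('pics/top2.png',d['img'][:,:,::-1]); d=jars('scene'); cv2.imwrite('pics/scene2.png',d['img'][:,:,::-1])
s=get_state(); print(s['time_s'],s['tcp_pos'])
plan(s['time_s'],[.55,.108],6.0,-109.5,76,6.5,4)
```

```text
top 8.35 tall ang -101.6 r 0.0914 A 313
top 8.35 short ang -99.0 r 0.0901 A 313
scene 8.4 tall ang 78.2 r 0.0906 A 330
scene 8.4 short ang 90.0 r 0.1045 A 330
scene 8.4 tall ang -86.9 r 0.0966 A 349
scene 8.4 short ang -99.0 r 0.0875 A 349
8.45 [0.55055412 0.1070661  0.17454863]
0 [[0.11, 0.05], [0.15, 0.07], [0.19, 0.1], [0.23, 0.14], [0.27, 0.17]] [78.8, 73.9, 69.0, 64.1, 59.3] [0.596 0.096]
1 [[0.03, 0.04], [0.05, 0.08], [0.08, 0.13], [0.1, 0.17], [0.12, 0.22]] [54.6, 49.9, 45.2, 40.6, 36.0] [0.624 0.07 ]
2 [[0.01, 0.04], [0.02, 0.09], [0.02, 0.13], [0.02, 0.18], [0.02, 0.22]] [31.5, 27.0, 22.5, 18.1, 13.8] [0.637 0.04 ]
3 [[-0.0, 0.05], [-0.01, 0.09], [-0.02, 0.14], [-0.04, 0.18], [-0.05, 0.22]] [9.5, 5.2, 1.0, 356.8, 352.7] [0.64  0.006]
```

Run:
```python
from trk import *
plan(8.45,[.55,.108],8.35,-277.4,66.8,4.3,3,lead=.03)
```

```text
0 [[0.2, 0.11], [0.24, 0.15], [0.28, 0.19], [0.31, 0.23], [0.34, 0.28]] [68.4, 63.0, 57.5, 52.1, 46.7] [0.611 0.084]
1 [[0.03, 0.05], [0.05, 0.1], [0.06, 0.16], [0.07, 0.21], [0.07, 0.27]] [41.4, 36.0, 30.7, 25.5, 20.2] [0.634 0.049]
2 [[0.0, 0.05], [-0.0, 0.11], [-0.01, 0.16], [-0.03, 0.21], [-0.05, 0.26]] [15.0, 9.9, 4.7, 359.6, 354.5] [0.639 0.009]
```

send_rows([
  {"slide": [0.2, 0.11, 0], "turn": 0, "gripper": 0},
  {"slide": [0.24, 0.15, 0], "turn": 0, "gripper": 0},
  {"slide": [0.28, 0.19, 0], "turn": 0, "gripper": 0},
  {"slide": [0.31, 0.23, 0], "turn": 0, "gripper": 0},
  {"slide": [0.34, 0.28, 0], "turn": 0, "gripper": 0},
])

```text
time_s: 8.87
tcp_pos: [0.6108, 0.0826, 0.1747]
eef_rot: [-180.0, 0.0, 18.0]
contact_force: [0.5, 0.4, 0.2]
gripper_width: 0.0008
gripper_force: 0.0
```

send_rows([
  {"slide": [0.03, 0.05, 0], "turn": 0, "gripper": 0},
  {"slide": [0.05, 0.1, 0], "turn": 0, "gripper": 0},
  {"slide": [0.06, 0.16, 0], "turn": 0, "gripper": 0},
  {"slide": [0.07, 0.21, 0], "turn": 0, "gripper": 0},
  {"slide": [0.07, 0.27, 0], "turn": 0, "gripper": 0},
])

```text
time_s: 9.28
tcp_pos: [0.6337, 0.047, 0.1749]
eef_rot: [-180.0, -0.0, 18.0]
contact_force: [-0.1, 0.7, 0.4]
gripper_width: 0.0007
gripper_force: 0.0
```

send_rows([
  {"slide": [0, 0.05, 0], "turn": 0, "gripper": 0},
  {"slide": [0, 0.11, 0], "turn": 0, "gripper": 0},
  {"slide": [-0.01, 0.16, 0], "turn": 0, "gripper": 0},
  {"slide": [-0.03, 0.21, 0], "turn": 0, "gripper": 0},
  {"slide": [-0.05, 0.26, 0], "turn": 0, "gripper": 0},
])

```text
time_s: 9.7
tcp_pos: [0.6381, 0.0074, 0.1747]
eef_rot: [-180.0, 0.0, 18.0]
contact_force: [0.1, 0.2, -0.0]
gripper_width: 0.0003
gripper_force: 0.0
```

Run:
```python
from trk import *
d=jars('scene'); cv2.imwrite('pics/scene3.png',d['img'][:,:,::-1])
s=get_state(); print(s['time_s'],s['tcp_pos'])
plan(s['time_s'],[.639,.009],8.35,-277.4,66.8,4.3,3,lead=.03)
```

```text
scene 9.7 tall ang -173.4 r 0.0655 A 296
scene 9.7 short ang 176.5 r 0.0864 A 296
scene 9.7 tall ang -2.3 r 0.0939 A 358
scene 9.7 short ang 6.7 r 0.0783 A 358
9.75 [0.63783651 0.00634094 0.17480346]
0 [[-0.03, 0.07], [-0.06, 0.12], [-0.1, 0.16], [-0.13, 0.19], [-0.17, 0.23]] [346.4, 341.4, 336.4, 331.5, 326.6] [ 0.625 -0.032]
1 [[-0.04, 0.03], [-0.09, 0.06], [-0.13, 0.08], [-0.18, 0.1], [-0.23, 0.11]] [321.7, 316.8, 312.0, 307.2, 302.4] [ 0.598 -0.058]
2 [[-0.04, 0.01], [-0.09, 0.02], [-0.14, 0.02], [-0.19, 0.02], [-0.24, 0.01]] [297.7, 293.0, 288.3, 283.6, 279.0] [ 0.564 -0.071]
```

View pics/scene3.png

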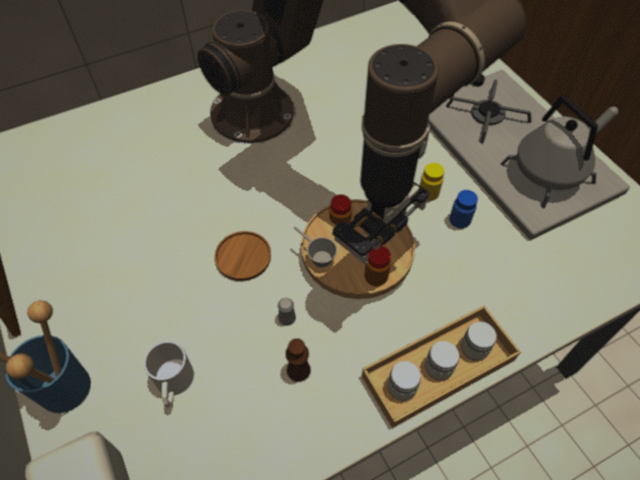

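Run:
```python
from trk import *
plan(9.75,[.639,.009],8.35,-277.4,66.8,4.8,4,lead=.015)
```

```text
0 [[-0.03, 0.06], [-0.05, 0.1], [-0.09, 0.15], [-0.12, 0.18], [-0.16, 0.22]] [347.9, 342.9, 338.0, 333.1, 328.3] [ 0.626 -0.03 ]
1 [[-0.04, 0.03], [-0.08, 0.06], [-0.12, 0.08], [-0.17, 0.1], [-0.21, 0.11]] [323.5, 318.7, 313.9, 309.2, 304.5] [ 0.602 -0.055]
2 [[-0.05, 0.02], [-0.1, 0.02], [-0.15, 0.03], [-0.2, 0.03], [-0.24, 0.03]] [299.9, 295.3, 290.7, 286.1, 281.6] [ 0.569 -0.071]
3 [[-0.05, -0.01], [-0.09, -0.02], [-0.14, -0.04], [-0.18, -0.05], [-0.22, -0.07]] [277.1, 272.7, 268.3, 263.9, 259.5] [ 0.534 -0.071]
```

send_rows([
  {"slide": [-0.03, 0.06, 0], "turn": 0, "gripper": 0},
  {"slide": [-0.05, 0.1, 0], "turn": 0, "gripper": 0},
  {"slide": [-0.09, 0.15, 0], "turn": 0, "gripper": 0},
  {"slide": [-0.12, 0.18, 0], "turn": 0, "gripper": 0},
  {"slide": [-0.16, 0.22, 0], "turn": 0, "gripper": 0},
])

```text
time_s: 10.17
tcp_pos: [0.6253, -0.0311, 0.1748]
eef_rot: [180.0, -0.0, 18.0]
contact_force: [-0.4, -0.2, -0.2]
gripper_width: 0.0005
gripper_force: 0.0
```

send_rows([
  {"slide": [-0.04, 0.03, 0], "turn": 0, "gripper": 0},
  {"slide": [-0.08, 0.06, 0], "turn": 0, "gripper": 0},
  {"slide": [-0.12, 0.08, 0], "turn": 0, "gripper": 0},
  {"slide": [-0.17, 0.1, 0], "turn": 0, "gripper": 0},
  {"slide": [-0.21, 0.11, 0], "turn": 0, "gripper": 0},
])

```text
time_s: 10.58
tcp_pos: [0.6, -0.0565, 0.1748]
eef_rot: [-180.0, 0.0, 18.0]
contact_force: [0.3, 0.3, 1.5]
gripper_width: 0.0006
gripper_force: 0.0
```

send_rows([
  {"slide": [-0.05, 0.02, 0], "turn": 0, "gripper": 0},
  {"slide": [-0.1, 0.02, 0], "turn": 0, "gripper": 0},
  {"slide": [-0.15, 0.03, 0], "turn": 0, "gripper": 0},
  {"slide": [-0.2, 0.03, 0], "turn": 0, "gripper": 0},
  {"slide": [-0.24, 0.03, 0], "turn": 0, "gripper": 0},
])

```text
time_s: 11.0
tcp_pos: [0.567, -0.0715, 0.1749]
eef_rot: [-180.0, -0.0, 18.0]
contact_force: [-0.6, -0.5, 0.4]
gripper_width: 0.0002
gripper_force: 0.0
```

send_rows([
  {"slide": [-0.05, -0.01, 0], "turn": 0, "gripper": 0},
  {"slide": [-0.09, -0.02, 0], "turn": 0, "gripper": 0},
  {"slide": [-0.14, -0.04, 0], "turn": 0, "gripper": 0},
  {"slide": [-0.18, -0.05, 0], "turn": 0, "gripper": 0},
  {"slide": [-0.22, -0.07, 0], "turn": 0, "gripper": 0},
])

```text
time_s: 11.42
tcp_pos: [0.5326, -0.0715, 0.1749]
eef_rot: [180.0, -0.0, 18.0]
contact_force: [-0.0, -0.4, -0.5]
gripper_width: 0.0005
gripper_force: 0.0
```

Run:
```python
from trk import *
d=jars('scene'); cv2.imwrite('pics/scene4.png',d['img'][:,:,::-1])
s=get_state(); print(s['time_s'],s['tcp_pos'])
plan(s['time_s'],[.534,-.071],8.35,-277.4,66.8,4.8,5,lead=.015)
```

```text
scene 11.417 tall ang 62.0 r 0.0828 A 331
scene 11.417 short ang 76.7 r 0.0909 A 331
scene 11.417 tall ang -100.4 r 0.0878 A 337
scene 11.417 short ang -115.0 r 0.0839 A 337
11.4667 [ 0.53151634 -0.07134206  0.17489701]
0 [[-0.06, -0.04], [-0.1, -0.07], [-0.13, -0.1], [-0.16, -0.13], [-0.19, -0.16]] [252.6, 248.4, 244.1, 240.0, 235.8] [ 0.499 -0.057]
1 [[-0.02, -0.04], [-0.05, -0.08], [-0.07, -0.11], [-0.08, -0.15], [-0.1, -0.19]] [231.7, 227.6, 223.5, 219.5, 215.5] [ 0.476 -0.035]
2 [[-0.01, -0.04], [-0.02, -0.08], [-0.02, -0.12], [-0.02, -0.16], [-0.02, -0.2]] [211.5, 207.6, 203.7, 199.8, 196.0] [ 0.464 -0.007]
3 [[-0.0, -0.04], [0.0, -0.08], [0.01, -0.12], [0.02, -0.16], [0.03, -0.19]] [192.2, 188.4, 184.7, 181.0, 177.3] [0.46  0.022]
4 [[0.02, -0.04], [0.03, -0.07], [0.05, -0.1], [0.07, -0.14], [0.1, -0.16]] [173.7, 170.1, 166.5, 163.0, 159.5] [0.467 0.049]
```

Run:
```python
from trk import *
plan(11.4667,[.534,-.071],8.35,-277.4,66.8,4.4,5,lead=.015)
```

```text
0 [[-0.08, -0.05], [-0.12, -0.08], [-0.15, -0.12], [-0.18, -0.15], [-0.21, -0.18]] [250.6, 246.2, 241.9, 237.5, 233.3] [ 0.496 -0.055]
1 [[-0.02, -0.04], [-0.04, -0.08], [-0.06, -0.12], [-0.07, -0.16], [-0.09, -0.2]] [229.0, 224.8, 220.6, 216.5, 212.3] [ 0.474 -0.031]
2 [[-0.01, -0.04], [-0.01, -0.09], [-0.01, -0.13], [-0.01, -0.17], [-0.01, -0.21]] [208.2, 204.2, 200.1, 196.1, 192.1] [ 0.462 -0.001]
3 [[0.0, -0.04], [0.01, -0.08], [0.02, -0.12], [0.04, -0.16], [0.05, -0.2]] [188.2, 184.3, 180.4, 176.5, 172.7] [0.46 0.03]
4 [[0.02, -0.03], [0.04, -0.07], [0.06, -0.1], [0.09, -0.13], [0.11, -0.16]] [168.9, 165.2, 161.4, 157.7, 154.1] [0.469 0.058]
```

send_rows([
  {"slide": [-0.08, -0.05, 0], "turn": 0, "gripper": 0},
  {"slide": [-0.12, -0.08, 0], "turn": 0, "gripper": 0},
  {"slide": [-0.15, -0.12, 0], "turn": 0, "gripper": 0},
  {"slide": [-0.18, -0.15, 0], "turn": 0, "gripper": 0},
  {"slide": [-0.21, -0.18, 0], "turn": 0, "gripper": 0},
])

```text
time_s: 11.88
tcp_pos: [0.4947, -0.0551, 0.1749]
eef_rot: [180.0, -0.0, 18.0]
contact_force: [-0.1, -0.1, -0.8]
gripper_width: 0.0002
gripper_force: 0.0
```

send_rows([
  {"slide": [-0.02, -0.04, 0], "turn": 0, "gripper": 0},
  {"slide": [-0.04, -0.08, 0], "turn": 0, "gripper": 0},
  {"slide": [-0.06, -0.12, 0], "turn": 0, "gripper": 0},
  {"slide": [-0.07, -0.16, 0], "turn": 0, "gripper": 0},
  {"slide": [-0.09, -0.2, 0], "turn": 0, "gripper": 0},
])

```text
time_s: 12.3
tcp_pos: [0.4727, -0.0306, 0.1748]
eef_rot: [180.0, -0.0, 18.0]
contact_force: [-0.1, 0.5, -0.5]
gripper_width: 0.0003
gripper_force: 0.0
```

send_rows([
  {"slide": [-0.01, -0.04, 0], "turn": 0, "gripper": 0},
  {"slide": [-0.01, -0.09, 0], "turn": 0, "gripper": 0},
  {"slide": [-0.01, -0.13, 0], "turn": 0, "gripper": 0},
  {"slide": [-0.01, -0.17, 0], "turn": 0, "gripper": 0},
  {"slide": [-0.01, -0.21, 0], "turn": 0, "gripper": 0},
])

```text
time_s: 12.72
tcp_pos: [0.4616, -0.001, 0.1748]
eef_rot: [180.0, -0.0, 18.0]
contact_force: [-1.0, 0.6, -0.1]
gripper_width: 0.0005
gripper_force: 0.0
```

send_rows([
  {"slide": [0, -0.04, 0], "turn": 0, "gripper": 0},
  {"slide": [0.01, -0.08, 0], "turn": 0, "gripper": 0},
  {"slide": [0.02, -0.12, 0], "turn": 0, "gripper": 0},
  {"slide": [0.04, -0.16, 0], "turn": 0, "gripper": 0},
  {"slide": [0.05, -0.2, 0], "turn": 0, "gripper": 0},
])

```text
time_s: 13.13
tcp_pos: [0.4599, 0.0299, 0.1748]
eef_rot: [180.0, -0.0, 18.0]
contact_force: [-0.2, 0.3, 0.7]
gripper_width: 0.0003
gripper_force: 0.0
```

send_rows([
  {"slide": [0.02, -0.03, 0], "turn": 0, "gripper": 0},
  {"slide": [0.04, -0.07, 0], "turn": 0, "gripper": 0},
  {"slide": [0.06, -0.1, 0], "turn": 0, "gripper": 0},
  {"slide": [0.09, -0.13, 0], "turn": 0, "gripper": 0},
  {"slide": [0.11, -0.16, 0], "turn": 0, "gripper": 0},
])

```text
time_s: 13.55
tcp_pos: [0.4683, 0.0578, 0.1748]
eef_rot: [180.0, -0.0, 18.0]
contact_force: [-0.0, -0.1, -1.1]
gripper_width: 0.0005
gripper_force: 0.0
```

Run:
```python
from trk import *
d=jars('scene'); cv2.imwrite('pics/scene5.png',d['img'][:,:,::-1])
s=get_state(); print(s['time_s'],s['tcp_pos'])
plan(s['time_s'],[.469,.058],8.35,-277.4,66.8,4.4,3,lead=.015)
```

```text
scene 13.55 tall ang 149.4 r 0.0875 A 295
scene 13.55 short ang 148.7 r 0.1134 A 295
scene 13.55 tall ang -29.3 r 0.1099 A 368
scene 13.55 short ang -28.1 r 0.0904 A 368
13.6 [0.46865691 0.05828295 0.17482178]
0 [[0.04, -0.04], [0.07, -0.06], [0.1, -0.08], [0.13, -0.1], [0.17, -0.12]] [148.3, 144.7, 141.1, 137.6, 134.1] [0.488 0.083]
1 [[0.03, -0.01], [0.06, -0.03], [0.1, -0.04], [0.13, -0.05], [0.17, -0.05]] [130.6, 127.2, 123.8, 120.4, 117.0] [0.51  0.098]
2 [[0.03, -0.01], [0.07, -0.01], [0.1, -0.01], [0.13, -0.01], [0.17, -0.0]] [113.7, 110.4, 107.2, 104.0, 100.8] [0.534 0.106]
```

Hover held for about 5 s at no less than 0.75 rad/s. Next: lift clear, open, and let the carousel run down.

send_rows([
  {"slide": [0.03, -0.03, -0.1], "turn": 0, "gripper": 0},
  {"slide": [0.05, -0.05, -0.25], "turn": 0, "gripper": 0},
  {"slide": [0.05, -0.05, -0.4], "turn": 0, "gripper": 0},
  {"slide": [0.05, -0.05, -0.5], "turn": 0, "gripper": 0.5},
  {"slide": [0.05, -0.05, -0.5], "turn": 0, "gripper": 1},
])

```text
time_s: 14.02
tcp_pos: [0.4745, 0.0672, 0.2532]
eef_rot: [-180.0, -0.3, 18.0]
contact_force: [0.6, -0.1, 0.0]
gripper_width: 0.0086
gripper_force: 0.0
```

send_rows([
  {"slide": [0, 0, 0], "turn": 0, "gripper": 1},
  {"slide": [0, 0, 0], "turn": 0, "gripper": 1},
  {"slide": [0, 0, 0], "turn": 0, "gripper": 1},
  {"slide": [0, 0, 0], "turn": 0, "gripper": 1},
  {"slide": [0, 0, 0], "turn": 0, "gripper": 1},
])

```text
time_s: 14.43
tcp_pos: [0.4724, 0.0664, 0.2492]
eef_rot: [180.0, 0.1, 18.0]
contact_force: [-0.0, 0.5, -0.1]
gripper_width: 0.0418
gripper_force: 0.0
```

send_rows([
  {"slide": [0, 0, 0], "turn": 0, "gripper": 1},
  {"slide": [0, 0, 0], "turn": 0, "gripper": 1},
  {"slide": [0, 0, 0], "turn": 0, "gripper": 1},
  {"slide": [0, 0, 0], "turn": 0, "gripper": 1},
  {"slide": [0, 0, 0], "turn": 0, "gripper": 1},
])

```text
time_s: 14.85
tcp_pos: [0.4727, 0.0666, 0.2498]
eef_rot: [-180.0, 0.0, 18.0]
contact_force: [0.2, 1.1, -0.8]
gripper_width: 0.0749
gripper_force: 0.0
```

send_rows([
  {"slide": [0, 0, 0], "turn": 0, "gripper": 1},
  {"slide": [0, 0, 0], "turn": 0, "gripper": 1},
  {"slide": [0, 0, 0], "turn": 0, "gripper": 1},
  {"slide": [0, 0, 0], "turn": 0, "gripper": 1},
  {"slide": [0, 0, 0], "turn": 0, "gripper": 1},
])

```text
time_s: 15.27
tcp_pos: [0.4727, 0.0666, 0.2498]
eef_rot: [180.0, -0.0, 18.0]
contact_force: [-0.1, 0.1, -0.0]
gripper_width: 0.0878
gripper_force: 0.0
```

send_rows([
  {"slide": [0, 0, 0], "turn": 0, "gripper": 1},
  {"slide": [0, 0, 0], "turn": 0, "gripper": 1},
  {"slide": [0, 0, 0], "turn": 0, "gripper": 1},
  {"slide": [0, 0, 0], "turn": 0, "gripper": 1},
  {"slide": [0, 0, 0], "turn": 0, "gripper": 1},
])

```text
time_s: 15.68
tcp_pos: [0.4727, 0.0666, 0.2498]
eef_rot: [180.0, 0.0, 18.0]
contact_force: [-0.7, 0.1, 0.3]
gripper_width: 0.0875
gripper_force: 0.0
```

send_rows([
  {"slide": [0, 0, 0], "turn": 0, "gripper": 1},
  {"slide": [0, 0, 0], "turn": 0, "gripper": 1},
  {"slide": [0, 0, 0], "turn": 0, "gripper": 1},
  {"slide": [0, 0, 0], "turn": 0, "gripper": 1},
  {"slide": [0, 0, 0], "turn": 0, "gripper": 1},
])

```text
time_s: 16.1
tcp_pos: [0.4727, 0.0665, 0.2498]
eef_rot: [180.0, 0.0, 18.0]
contact_force: [0.1, -0.1, -0.2]
gripper_width: 0.0877
gripper_force: 0.0
```

send_rows([
  {"slide": [0, 0, 0], "turn": 0, "gripper": 1},
  {"slide": [0, 0, 0], "turn": 0, "gripper": 1},
  {"slide": [0, 0, 0], "turn": 0, "gripper": 1},
  {"slide": [0, 0, 0], "turn": 0, "gripper": 1},
  {"slide": [0, 0, 0], "turn": 0, "gripper": 1},
])

```text
time_s: 16.52
tcp_pos: [0.4727, 0.0665, 0.2498]
eef_rot: [180.0, -0.0, 18.0]
contact_force: [0.2, -0.4, 0.2]
gripper_width: 0.0877
gripper_force: 0.0
```

send_rows([
  {"slide": [0, 0, 0], "turn": 0, "gripper": 1},
  {"slide": [0, 0, 0], "turn": 0, "gripper": 1},
  {"slide": [0, 0, 0], "turn": 0, "gripper": 1},
  {"slide": [0, 0, 0], "turn": 0, "gripper": 1},
  {"slide": [0, 0, 0], "turn": 0, "gripper": 1},
])

```text
time_s: 16.93
tcp_pos: [0.4727, 0.0666, 0.2498]
eef_rot: [180.0, 0.0, 18.0]
contact_force: [0.1, -0.5, -0.9]
gripper_width: 0.0879
gripper_force: 0.0
```

send_rows([
  {"slide": [0, 0, 0], "turn": 0, "gripper": 1},
  {"slide": [0, 0, 0], "turn": 0, "gripper": 1},
  {"slide": [0, 0, 0], "turn": 0, "gripper": 1},
  {"slide": [0, 0, 0], "turn": 0, "gripper": 1},
  {"slide": [0, 0, 0], "turn": 0, "gripper": 1},
])

```text
time_s: 17.35
tcp_pos: [0.4727, 0.0666, 0.2498]
eef_rot: [180.0, 0.0, 18.0]
contact_force: [-0.5, -0.7, 0.1]
gripper_width: 0.0877
gripper_force: 0.0
```

send_rows([
  {"slide": [0, 0, 0], "turn": 0, "gripper": 1},
  {"slide": [0, 0, 0], "turn": 0, "gripper": 1},
  {"slide": [0, 0, 0], "turn": 0, "gripper": 1},
  {"slide": [0, 0, 0], "turn": 0, "gripper": 1},
  {"slide": [0, 0, 0], "turn": 0, "gripper": 1},
])

```text
time_s: 17.77
tcp_pos: [0.4727, 0.0666, 0.2498]
eef_rot: [180.0, 0.0, 18.0]
contact_force: [0.6, 0.6, -0.2]
gripper_width: 0.0875
gripper_force: 0.0
```

send_rows([
  {"slide": [0, 0, 0], "turn": 0, "gripper": 1},
  {"slide": [0, 0, 0], "turn": 0, "gripper": 1},
  {"slide": [0, 0, 0], "turn": 0, "gripper": 1},
  {"slide": [0, 0, 0], "turn": 0, "gripper": 1},
  {"slide": [0, 0, 0], "turn": 0, "gripper": 1},
])

```text
time_s: 18.18
tcp_pos: [0.4727, 0.0665, 0.2498]
eef_rot: [180.0, -0.0, 18.0]
contact_force: [0.2, 0.4, -0.7]
gripper_width: 0.0878
gripper_force: 0.0
```

Run:
```python
from trk import *
for i in range(3): jars('scene')
jars('top')
s=get_state(); print(s['time_s'],s['tcp_pos'],s['eef_rot'])
```

```text
scene 18.183 tall ang 158.6 r 0.0636 A 282
scene 18.183 short ang 155.2 r 0.0883 A 282
scene 18.183 tall ang -22.3 r 0.0902 A 378
scene 18.183 short ang -18.4 r 0.0707 A 378
scene 18.233 tall ang 156.4 r 0.0638 A 277
scene 18.233 short ang 153.6 r 0.0886 A 277
scene 18.233 tall ang -23.7 r 0.0903 A 380
scene 18.233 short ang -20.3 r 0.0706 A 380
scene 18.283 tall ang 154.0 r 0.0634 A 283
scene 18.283 short ang 151.9 r 0.0884 A 283
scene 18.283 tall ang -25.2 r 0.0904 A 381
scene 18.283 short ang -22.2 r 0.0706 A 381
top 18.333 tall ang -29.2 r 0.0869 A 321
top 18.333 short ang -26.2 r 0.092 A 321
top 18.333 tall ang 159.9 r 0.1008 A 144
top 18.333 short ang 157.5 r 0.0997 A 144
18.3833 [0.47272593 0.06656543 0.24984476] [ 1.79998577e+02 -7.50231117e-04  1.79702166e+01]
```

send_rows([
  {"slide": [0, 0, 0], "turn": 0.06, "gripper": 1},
  {"slide": [0, 0, 0], "turn": 0.13, "gripper": 1},
  {"slide": [0, 0, 0], "turn": 0.2, "gripper": 1},
  {"slide": [0, 0, 0], "turn": 0.27, "gripper": 1},
  {"slide": [0, 0, 0], "turn": 0.34, "gripper": 1},
])

```text
time_s: 18.8
tcp_pos: [0.4727, 0.0666, 0.2498]
eef_rot: [-180.0, -0.0, -12.9]
contact_force: [0.9, 0.4, -0.1]
gripper_width: 0.0877
gripper_force: 0.0
```

send_rows([
  {"slide": [0, 0, 0], "turn": 0.07, "gripper": 1},
  {"slide": [0, 0, 0], "turn": 0.14, "gripper": 1},
  {"slide": [0, 0, 0], "turn": 0.21, "gripper": 1},
  {"slide": [0, 0, 0], "turn": 0.28, "gripper": 1},
  {"slide": [0, 0, 0], "turn": 0.36, "gripper": 1},
])

```text
time_s: 19.22
tcp_pos: [0.4727, 0.0666, 0.2498]
eef_rot: [180.0, -0.0, -45.3]
contact_force: [-0.1, -0.6, 0.3]
gripper_width: 0.0876
gripper_force: 0.0
```

send_rows([
  {"slide": [0, 0, 0], "turn": 0, "gripper": 1},
  {"slide": [0, 0, 0], "turn": 0, "gripper": 1},
  {"slide": [0, 0, 0], "turn": 0, "gripper": 1},
  {"slide": [0, 0, 0], "turn": 0, "gripper": 1},
  {"slide": [0, 0, 0], "turn": 0, "gripper": 1},
])

```text
time_s: 19.63
tcp_pos: [0.4727, 0.0666, 0.2498]
eef_rot: [-180.0, 0.0, -44.9]
contact_force: [0.2, 0.3, 0.6]
gripper_width: 0.0875
gripper_force: 0.0
```

send_rows([
  {"slide": [0, 0, 0], "turn": 0, "gripper": 1},
  {"slide": [0, 0, 0], "turn": 0, "gripper": 1},
  {"slide": [0, 0, 0], "turn": 0, "gripper": 1},
  {"slide": [0, 0, 0], "turn": 0, "gripper": 1},
  {"slide": [0, 0, 0], "turn": 0, "gripper": 1},
])

```text
time_s: 20.05
tcp_pos: [0.4727, 0.0666, 0.2498]
eef_rot: [180.0, -0.0, -45.0]
contact_force: [0.7, -0.4, -1.0]
gripper_width: 0.0872
gripper_force: 0.0
```

send_rows([
  {"slide": [0, 0, 0], "turn": 0, "gripper": 1},
  {"slide": [0, 0, 0], "turn": 0, "gripper": 1},
  {"slide": [0, 0, 0], "turn": 0, "gripper": 1},
  {"slide": [0, 0, 0], "turn": 0, "gripper": 1},
  {"slide": [0, 0, 0], "turn": 0, "gripper": 1},
])

```text
time_s: 20.47
tcp_pos: [0.4728, 0.0666, 0.2498]
eef_rot: [-180.0, -0.0, -45.0]
contact_force: [-0.2, -0.1, -0.5]
gripper_width: 0.0874
gripper_force: 0.0
```

send_rows([
  {"slide": [0, 0, 0], "turn": 0, "gripper": 1},
  {"slide": [0, 0, 0], "turn": 0, "gripper": 1},
  {"slide": [0, 0, 0], "turn": 0, "gripper": 1},
  {"slide": [0, 0, 0], "turn": 0, "gripper": 1},
  {"slide": [0, 0, 0], "turn": 0, "gripper": 1},
])

```text
time_s: 20.88
tcp_pos: [0.4727, 0.0666, 0.2498]
eef_rot: [180.0, 0.0, -45.0]
contact_force: [0.1, 0.6, -0.3]
gripper_width: 0.0876
gripper_force: 0.0
```

send_rows([
  {"slide": [0, 0, 0], "turn": 0, "gripper": 1},
  {"slide": [0, 0, 0], "turn": 0, "gripper": 1},
  {"slide": [0, 0, 0], "turn": 0, "gripper": 1},
  {"slide": [0, 0, 0], "turn": 0, "gripper": 1},
  {"slide": [0, 0, 0], "turn": 0, "gripper": 1},
])

```text
time_s: 21.3
tcp_pos: [0.4727, 0.0665, 0.2498]
eef_rot: [180.0, 0.0, -45.0]
contact_force: [-0.7, -0.7, -0.7]
gripper_width: 0.0875
gripper_force: 0.0
```

send_rows([
  {"slide": [0, 0, 0], "turn": 0, "gripper": 1},
  {"slide": [0, 0, 0], "turn": 0, "gripper": 1},
  {"slide": [0, 0, 0], "turn": 0, "gripper": 1},
  {"slide": [0, 0, 0], "turn": 0, "gripper": 1},
  {"slide": [0, 0, 0], "turn": 0, "gripper": 1},
])

```text
time_s: 21.72
tcp_pos: [0.4727, 0.0666, 0.2498]
eef_rot: [180.0, -0.0, -45.0]
contact_force: [-0.8, 0.2, -0.8]
gripper_width: 0.0876
gripper_force: 0.0
```

send_rows([
  {"slide": [0, 0, 0], "turn": 0, "gripper": 1},
  {"slide": [0, 0, 0], "turn": 0, "gripper": 1},
  {"slide": [0, 0, 0], "turn": 0, "gripper": 1},
  {"slide": [0, 0, 0], "turn": 0, "gripper": 1},
  {"slide": [0, 0, 0], "turn": 0, "gripper": 1},
])

```text
time_s: 22.13
tcp_pos: [0.4727, 0.0666, 0.2498]
eef_rot: [-180.0, 0.0, -45.0]
contact_force: [-0.3, -0.2, -0.3]
gripper_width: 0.0876
gripper_force: 0.0
```

send_rows([
  {"slide": [0, 0, 0], "turn": 0, "gripper": 1},
  {"slide": [0, 0, 0], "turn": 0, "gripper": 1},
  {"slide": [0, 0, 0], "turn": 0, "gripper": 1},
  {"slide": [0, 0, 0], "turn": 0, "gripper": 1},
  {"slide": [0, 0, 0], "turn": 0, "gripper": 1},
])

```text
time_s: 22.55
tcp_pos: [0.4727, 0.0666, 0.2498]
eef_rot: [180.0, -0.0, -45.0]
contact_force: [0.9, -0.0, 0.2]
gripper_width: 0.0878
gripper_force: 0.0
```

send_rows([
  {"slide": [0, 0, 0], "turn": 0, "gripper": 1},
  {"slide": [0, 0, 0], "turn": 0, "gripper": 1},
  {"slide": [0, 0, 0], "turn": 0, "gripper": 1},
  {"slide": [0, 0, 0], "turn": 0, "gripper": 1},
  {"slide": [0, 0, 0], "turn": 0, "gripper": 1},
])

```text
time_s: 22.97
tcp_pos: [0.4727, 0.0666, 0.2498]
eef_rot: [-180.0, 0.0, -45.0]
contact_force: [0.0, -0.1, -0.3]
gripper_width: 0.0874
gripper_force: 0.0
```

send_rows([
  {"slide": [0, 0, 0], "turn": 0, "gripper": 1},
  {"slide": [0, 0, 0], "turn": 0, "gripper": 1},
  {"slide": [0, 0, 0], "turn": 0, "gripper": 1},
  {"slide": [0, 0, 0], "turn": 0, "gripper": 1},
  {"slide": [0, 0, 0], "turn": 0, "gripper": 1},
])

```text
time_s: 23.38
tcp_pos: [0.4727, 0.0666, 0.2498]
eef_rot: [180.0, -0.0, -45.0]
contact_force: [-0.7, -0.3, 0.2]
gripper_width: 0.0875
gripper_force: 0.0
```

send_rows([
  {"slide": [0, 0, 0], "turn": 0, "gripper": 1},
  {"slide": [0, 0, 0], "turn": 0, "gripper": 1},
  {"slide": [0, 0, 0], "turn": 0, "gripper": 1},
  {"slide": [0, 0, 0], "turn": 0, "gripper": 1},
  {"slide": [0, 0, 0], "turn": 0, "gripper": 1},
])

```text
time_s: 23.8
tcp_pos: [0.4727, 0.0666, 0.2498]
eef_rot: [180.0, -0.0, -45.0]
contact_force: [-0.1, -0.5, 0.5]
gripper_width: 0.0876
gripper_force: 0.0
```

send_rows([
  {"slide": [0, 0, 0], "turn": 0, "gripper": 1},
  {"slide": [0, 0, 0], "turn": 0, "gripper": 1},
  {"slide": [0, 0, 0], "turn": 0, "gripper": 1},
  {"slide": [0, 0, 0], "turn": 0, "gripper": 1},
  {"slide": [0, 0, 0], "turn": 0, "gripper": 1},
])

```text
time_s: 24.22
tcp_pos: [0.4727, 0.0666, 0.2498]
eef_rot: [-180.0, -0.0, -45.0]
contact_force: [0.1, -0.0, -0.6]
gripper_width: 0.0876
gripper_force: 0.0
```

send_rows([
  {"slide": [0, 0, 0], "turn": 0, "gripper": 1},
  {"slide": [0, 0, 0], "turn": 0, "gripper": 1},
  {"slide": [0, 0, 0], "turn": 0, "gripper": 1},
  {"slide": [0, 0, 0], "turn": 0, "gripper": 1},
  {"slide": [0, 0, 0], "turn": 0, "gripper": 1},
])

```text
time_s: 24.63
tcp_pos: [0.4727, 0.0666, 0.2498]
eef_rot: [180.0, 0.0, -45.0]
contact_force: [-1.1, 0.5, 0.5]
gripper_width: 0.088
gripper_force: 0.0
```

send_rows([
  {"slide": [0, 0, 0], "turn": 0, "gripper": 1},
  {"slide": [0, 0, 0], "turn": 0, "gripper": 1},
  {"slide": [0, 0, 0], "turn": 0, "gripper": 1},
  {"slide": [0, 0, 0], "turn": 0, "gripper": 1},
  {"slide": [0, 0, 0], "turn": 0, "gripper": 1},
])

```text
time_s: 25.05
tcp_pos: [0.4727, 0.0665, 0.2498]
eef_rot: [180.0, 0.0, -45.0]
contact_force: [-0.3, 0.3, -0.7]
gripper_width: 0.0878
gripper_force: 0.0
```

Run:
```python
from trk import *
jars('scene');jars('top'); jars('scene')
s=get_state(); print(s['time_s'],s['tcp_pos'],s['eef_rot'])
```

```text
scene 25.05 tall ang -145.9 r 0.0871 A 294
scene 25.05 short ang -158.2 r 0.1007 A 294
scene 25.05 tall ang 22.4 r 0.0996 A 349
scene 25.05 short ang 34.5 r 0.0922 A 349
top 25.1 tall ang 35.2 r 0.0793 A 309
top 25.1 short ang 34.8 r 0.0867 A 309
top 25.1 tall ang -147.0 r 0.0922 A 321
top 25.1 short ang -146.8 r 0.0889 A 321
scene 25.15 tall ang -146.8 r 0.0872 A 287
scene 25.15 short ang -159.0 r 0.101 A 287
scene 25.15 tall ang 22.0 r 0.0998 A 355
scene 25.15 short ang 34.0 r 0.0922 A 355
25.2 [0.47271477 0.06656511 0.24982805] [-1.79999378e+02 -1.30746243e-03 -4.49914494e+01]
```

send_rows([
  {"slide": [0.07, 0.07, 0], "turn": 0.05, "gripper": 1},
  {"slide": [0.17, 0.18, 0], "turn": 0.1, "gripper": 1},
  {"slide": [0.28, 0.3, 0], "turn": 0.15, "gripper": 1},
  {"slide": [0.36, 0.39, 0], "turn": 0.2, "gripper": 1},
  {"slide": [0.41, 0.44, 0], "turn": 0.2, "gripper": 1},
])

```text
time_s: 25.62
tcp_pos: [0.4692, -0.025, 0.2499]
eef_rot: [180.0, -0.0, -63.3]
contact_force: [0.6, -0.3, 0.4]
gripper_width: 0.0879
gripper_force: 0.0
```

send_rows([
  {"slide": [0, 0, 0], "turn": 0, "gripper": 1},
  {"slide": [0, 0, 0], "turn": 0, "gripper": 1},
  {"slide": [0, 0, 0], "turn": 0, "gripper": 1},
  {"slide": [0, 0, 0], "turn": 0, "gripper": 1},
  {"slide": [0, 0, 0], "turn": 0, "gripper": 1},
])

```text
time_s: 26.03
tcp_pos: [0.4697, -0.0229, 0.2498]
eef_rot: [-180.0, 0.0, -62.9]
contact_force: [-0.2, 0.1, -0.5]
gripper_width: 0.0876
gripper_force: 0.0
```

send_rows([
  {"slide": [0, 0, 0], "turn": 0, "gripper": 1},
  {"slide": [0, 0, 0], "turn": 0, "gripper": 1},
  {"slide": [0, 0, 0], "turn": 0, "gripper": 1},
  {"slide": [0, 0, 0], "turn": 0, "gripper": 1},
  {"slide": [0, 0, 0], "turn": 0, "gripper": 1},
])

```text
time_s: 26.45
tcp_pos: [0.4696, -0.0235, 0.2498]
eef_rot: [-180.0, 0.0, -63.0]
contact_force: [0.7, 1.1, 0.0]
gripper_width: 0.0877
gripper_force: 0.0
```

send_rows([
  {"slide": [0, 0, 0], "turn": 0, "gripper": 1},
  {"slide": [0, 0, 0], "turn": 0, "gripper": 1},
  {"slide": [0, 0, 0], "turn": 0, "gripper": 1},
  {"slide": [0, 0, 0], "turn": 0, "gripper": 1},
  {"slide": [0, 0, 0], "turn": 0, "gripper": 1},
])

```text
time_s: 26.87
tcp_pos: [0.4695, -0.0236, 0.2498]
eef_rot: [180.0, 0.0, -63.0]
contact_force: [0.0, 0.0, 0.4]
gripper_width: 0.0873
gripper_force: 0.0
```

send_rows([
  {"slide": [0, 0, 0], "turn": 0, "gripper": 1},
  {"slide": [0, 0, 0], "turn": 0, "gripper": 1},
  {"slide": [0, 0, 0], "turn": 0, "gripper": 1},
  {"slide": [0, 0, 0], "turn": 0, "gripper": 1},
  {"slide": [0, 0, 0], "turn": 0, "gripper": 1},
])

```text
time_s: 27.28
tcp_pos: [0.4695, -0.0236, 0.2498]
eef_rot: [-180.0, -0.0, -63.0]
contact_force: [0.1, 0.1, -0.2]
gripper_width: 0.0879
gripper_force: 0.0
```

Run:
```python
from trk import *
jars('scene');jars('top');d=jars('scene'); cv2.imwrite('pics/scene6.png',d['img'][:,:,::-1])
for c,st in reds(d): print(ray(d,c,.125),ray(d,c,.093))
w=snap('wrist','wrist6.png')
print(optics.look_for('wrist','jar_lid')[:2])
s=get_state(); print(s['time_s'],s['tcp_pos'],s['eef_rot'])
cv2.imwrite('pics/both.png',np.hstack([cv2.resize(x['img'],(400,300)) for x in (d,w)])[:,:,::-1])
```

```text
scene 27.283 tall ang -153.6 r 0.0866 A 321
scene 27.283 short ang -164.9 r 0.1026 A 321
scene 27.283 tall ang 15.9 r 0.1019 A 357
scene 27.283 short ang 27.0 r 0.092 A 357
top 27.333 tall ang 26.4 r 0.0948 A 70
top 27.333 short ang 26.6 r 0.1026 A 70
scene 27.383 tall ang -153.4 r 0.0867 A 323
scene 27.383 short ang -164.8 r 0.1026 A 323
scene 27.383 tall ang 15.9 r 0.1017 A 354
scene 27.383 short ang 27.1 r 0.0919 A 354
[ 0.47250314 -0.02077886] [ 0.45096298 -0.00898486]
[0.64777833 0.04591205] [0.63181106 0.0598265 ]
[{'location': [0.4703, -0.0204, 0.1283], 'p': 0.96}, {'location': [0.4319, -0.2255, 0.004], 'p': 0.56}]
27.5333 [ 0.46954797 -0.02359996  0.24979514] [ 1.79996531e+02 -1.19739958e-03 -6.29935223e+01]
```

View pics/both.png

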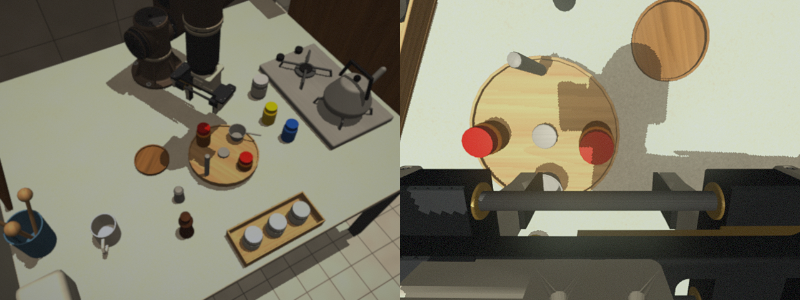

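The wrist and scene views show the carousel stopped, with the tall jar under the gripper at (0.4705, -0.021). The post and strainer are to its sides. I'll lower and grip along the radius.

send_rows([
  {"slide": [-0.01, -0.01, 0.15], "turn": 0, "gripper": 1},
  {"slide": [-0.012, -0.014, 0.32], "turn": 0, "gripper": 1},
  {"slide": [-0.012, -0.014, 0.48], "turn": 0, "gripper": 1},
  {"slide": [-0.012, -0.014, 0.62], "turn": 0, "gripper": 1},
  {"slide": [-0.012, -0.014, 0.7], "turn": 0, "gripper": 1},
])

```text
time_s: 27.95
tcp_pos: [0.4694, -0.0213, 0.1426]
eef_rot: [179.9, 0.0, -63.0]
contact_force: [-0.6, -0.3, 0.3]
gripper_width: 0.0877
gripper_force: 0.0
```

send_rows([
  {"slide": [0, 0, 0.1], "turn": 0, "gripper": 1},
  {"slide": [0, 0, 0.22], "turn": 0, "gripper": 1},
  {"slide": [0, 0, 0.34], "turn": 0, "gripper": 1},
  {"slide": [0, 0, 0.42], "turn": 0, "gripper": 1},
  {"slide": [0, 0, 0.46], "turn": 0, "gripper": 1},
])

```text
time_s: 28.37
tcp_pos: [0.4697, -0.0213, 0.0743]
eef_rot: [179.9, 0.0, -63.0]
contact_force: [0.1, -0.2, 0.6]
gripper_width: 0.0877
gripper_force: 0.0
```

send_rows([
  {"slide": [0, 0, 0], "turn": 0, "gripper": 0.8},
  {"slide": [0, 0, 0], "turn": 0, "gripper": 0.7},
  {"slide": [0, 0, 0], "turn": 0, "gripper": 0.6},
  {"slide": [0, 0, 0], "turn": 0, "gripper": 0.5},
  {"slide": [0, 0, 0], "turn": 0, "gripper": 0.4},
], newtons=15)

```text
time_s: 28.78
tcp_pos: [0.4711, -0.0209, 0.0766]
eef_rot: [-179.9, -0.0, -63.0]
contact_force: [-0.4, 0.8, 0.3]
gripper_width: 0.0597
gripper_force: 0.0
```

send_rows([
  {"slide": [0, 0, 0], "turn": 0, "gripper": 0.4},
  {"slide": [0, 0, 0], "turn": 0, "gripper": 0.4},
  {"slide": [0, 0, 0], "turn": 0, "gripper": 0.4},
  {"slide": [0, 0, 0], "turn": 0, "gripper": 0.4},
  {"slide": [0, 0, 0], "turn": 0, "gripper": 0.4},
], newtons=15)

```text
time_s: 29.2
tcp_pos: [0.4708, -0.0211, 0.0763]
eef_rot: [-180.0, -0.0, -63.0]
contact_force: [-2.7, -0.3, 6.1]
gripper_width: 0.0529
gripper_force: 15.0
```

send_rows([
  {"slide": [0, 0, -0.05], "turn": 0, "gripper": 0.4},
  {"slide": [0, 0, -0.17], "turn": 0, "gripper": 0.4},
  {"slide": [0, 0, -0.34], "turn": 0, "gripper": 0.4},
  {"slide": [0, 0, -0.52], "turn": 0, "gripper": 0.4},
  {"slide": [0, 0, -0.66], "turn": 0, "gripper": 0.4},
])

```text
time_s: 29.62
tcp_pos: [0.4705, -0.021, 0.1767]
eef_rot: [-180.0, 0.0, -63.0]
contact_force: [1.4, 0.2, -2.8]
gripper_width: 0.0537
gripper_force: 15.0
```

send_rows([
  {"slide": [0.06, 0.05, 0], "turn": 0, "gripper": 0.4},
  {"slide": [0.16, 0.13, 0], "turn": 0, "gripper": 0.4},
  {"slide": [0.28, 0.22, 0], "turn": 0, "gripper": 0.4},
  {"slide": [0.4, 0.32, 0], "turn": 0, "gripper": 0.4},
  {"slide": [0.526, 0.421, 0], "turn": 0, "gripper": 0.4},
])

```text
time_s: 30.03
tcp_pos: [0.4489, -0.1209, 0.1742]
eef_rot: [180.0, 0.1, -63.0]
contact_force: [0.2, 0.1, -3.2]
gripper_width: 0.0531
gripper_force: 15.0
```

send_rows([
  {"slide": [0.13, 0.1, 0], "turn": 0, "gripper": 0.4},
  {"slide": [0.26, 0.2, 0], "turn": 0, "gripper": 0.4},
  {"slide": [0.38, 0.3, 0], "turn": 0, "gripper": 0.4},
  {"slide": [0.48, 0.38, 0], "turn": 0, "gripper": 0.4},
  {"slide": [0.526, 0.421, 0], "turn": 0, "gripper": 0.4},
])

```text
time_s: 30.45
tcp_pos: [0.4283, -0.2207, 0.174]
eef_rot: [179.9, 0.1, -63.1]
contact_force: [0.6, -0.2, -3.4]
gripper_width: 0.053
gripper_force: 15.0
```

Run:
```python
from trk import *
d=snap('scene','scene7.png'); t=snap('top')
s=get_state(); print(s['time_s'],s['tcp_pos'],s['eef_rot'],s['gripper_width'],s['gripper_force'])
for c,st in reds(d): print(c,st[4],ray(d,c,.225))
cv2.imwrite('pics/both7.png',np.hstack([cv2.resize(x['img'],(400,300)) for x in (d,t)])[:,:,::-1])
```

```text
30.55 [ 0.42856217 -0.22000914  0.17407927] [ 1.79932537e+02  6.29551506e-02 -6.31406510e+01] 0.05283962400802588 14.998490352882072
[393.18539326 252.5758427 ] 356 [0.69774349 0.0024097 ]
```

View pics/both7.png

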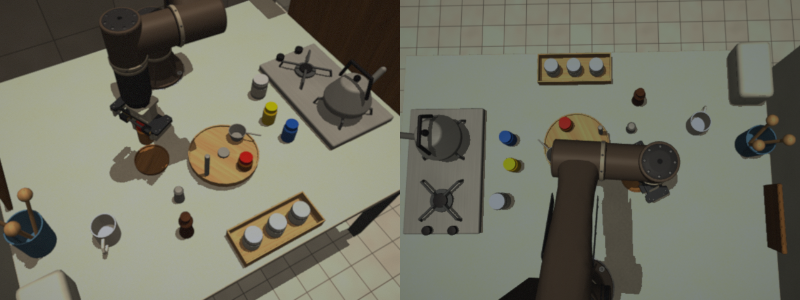

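The jar is held above the spoon rest and the carousel is undisturbed. I'll lower it gently.

send_rows([
  {"slide": [0, 0, 0.1], "turn": 0, "gripper": 0.4},
  {"slide": [0, 0, 0.25], "turn": 0, "gripper": 0.4},
  {"slide": [0, 0, 0.42], "turn": 0, "gripper": 0.4},
  {"slide": [0, 0, 0.58], "turn": 0, "gripper": 0.4},
  {"slide": [0, 0, 0.7], "turn": 0, "gripper": 0.4},
])

```text
time_s: 30.97
tcp_pos: [0.4288, -0.218, 0.0679]
eef_rot: [179.9, 0.1, -63.0]
contact_force: [0.8, 1.0, -3.3]
gripper_width: 0.0532
gripper_force: 15.0
```

send_rows([
  {"slide": [0, 0, 0.06], "turn": 0, "gripper": 0.4},
  {"slide": [0, 0, 0.1], "turn": 0, "gripper": 0.4},
  {"slide": [0, 0, 0.12], "turn": 0, "gripper": 0.4},
  {"slide": [0, 0, 0.13], "turn": 0, "gripper": 0.4},
  {"slide": [0, 0, 0.13], "turn": 0, "gripper": 0.4},
])

```text
time_s: 31.38
tcp_pos: [0.4303, -0.2189, 0.0509]
eef_rot: [-180.0, -0.0, -63.0]
contact_force: [-0.8, -0.1, -3.5]
gripper_width: 0.0533
gripper_force: 15.0
```

send_rows([
  {"slide": [0, 0, 0.005], "turn": 0, "gripper": 0.4},
  {"slide": [0, 0, 0.01], "turn": 0, "gripper": 0.4},
  {"slide": [0, 0, 0.015], "turn": 0, "gripper": 0.4},
  {"slide": [0, 0, 0.02], "turn": 0, "gripper": 0.4},
  {"slide": [0, 0, 0.02], "turn": 0, "gripper": 0.4},
])

```text
time_s: 31.8
tcp_pos: [0.4297, -0.219, 0.0474]
eef_rot: [-180.0, -0.0, -63.0]
contact_force: [-0.3, 0.1, -2.9]
gripper_width: 0.0531
gripper_force: 15.0
```

send_rows([
  {"slide": [0, 0, 0.005], "turn": 0, "gripper": 0.4},
  {"slide": [0, 0, 0.01], "turn": 0, "gripper": 0.4},
  {"slide": [0, 0, 0.015], "turn": 0, "gripper": 0.4},
  {"slide": [0, 0, 0.02], "turn": 0, "gripper": 0.4},
  {"slide": [0, 0, 0.02], "turn": 0, "gripper": 0.4},
])

```text
time_s: 32.22
tcp_pos: [0.4297, -0.219, 0.0444]
eef_rot: [180.0, -0.0, -63.0]
contact_force: [-0.5, -0.5, -1.1]
gripper_width: 0.0528
gripper_force: 15.0
```

send_rows([
  {"slide": [0, 0, 0.004], "turn": 0, "gripper": 0.4},
  {"slide": [0, 0, 0.006], "turn": 0, "gripper": 0.4},
  {"slide": [0, 0, 0.006], "turn": 0, "gripper": 0.4},
  {"slide": [0, 0, 0.006], "turn": 0, "gripper": 0.4},
  {"slide": [0, 0, 0.006], "turn": 0, "gripper": 0.4},
])

```text
time_s: 32.63
tcp_pos: [0.4298, -0.2191, 0.0443]
eef_rot: [-180.0, -0.0, -63.0]
contact_force: [-3.8, 2.1, 10.6]
gripper_width: 0.0533
gripper_force: 15.0
```

The wrist force rose to 10.6 N, so the jar is on the floor of the rest. Now release, then retreat straight up.

send_rows([
  {"slide": [0, 0, 0], "turn": 0, "gripper": 0.65},
  {"slide": [0, 0, 0], "turn": 0, "gripper": 0.7},
  {"slide": [0, 0, 0], "turn": 0, "gripper": 0.8},
  {"slide": [0, 0, 0], "turn": 0, "gripper": 0.9},
  {"slide": [0, 0, 0], "turn": 0, "gripper": 1},
])

```text
time_s: 33.05
tcp_pos: [0.4298, -0.219, 0.0433]
eef_rot: [180.0, -0.0, -63.0]
contact_force: [0.7, -0.1, -0.6]
gripper_width: 0.0759
gripper_force: 0.0
```

send_rows([
  {"slide": [0, 0, 0], "turn": 0, "gripper": 1},
  {"slide": [0, 0, 0], "turn": 0, "gripper": 1},
  {"slide": [0, 0, 0], "turn": 0, "gripper": 1},
  {"slide": [0, 0, 0], "turn": 0, "gripper": 1},
  {"slide": [0, 0, 0], "turn": 0, "gripper": 1},
])

```text
time_s: 33.47
tcp_pos: [0.4297, -0.219, 0.0434]
eef_rot: [180.0, 0.0, -63.0]
contact_force: [-0.5, -0.8, -1.2]
gripper_width: 0.0878
gripper_force: 0.0
```

send_rows([
  {"slide": [0, 0, -0.08], "turn": 0, "gripper": 1},
  {"slide": [0, 0, -0.25], "turn": 0, "gripper": 1},
  {"slide": [0, 0, -0.47], "turn": 0, "gripper": 1},
  {"slide": [0, 0, -0.7], "turn": 0, "gripper": 1},
  {"slide": [0, 0, -0.9], "turn": 0, "gripper": 1},
])

```text
time_s: 33.88
tcp_pos: [0.4297, -0.2191, 0.1805]
eef_rot: [-180.0, -0.0, -63.0]
contact_force: [0.9, 0.5, 0.7]
gripper_width: 0.0877
gripper_force: 0.0
```

send_rows([
  {"slide": [0, 0, -0.15], "turn": 0, "gripper": 1},
  {"slide": [0, 0, -0.3], "turn": 0, "gripper": 1},
  {"slide": [0, 0, -0.4], "turn": 0, "gripper": 1},
  {"slide": [0, 0, -0.4], "turn": 0, "gripper": 1},
  {"slide": [0, 0, -0.4], "turn": 0, "gripper": 1},
])

```text
time_s: 34.3
tcp_pos: [0.43, -0.2189, 0.2391]
eef_rot: [-179.9, -0.1, -63.0]
contact_force: [-0.4, -0.1, 0.1]
gripper_width: 0.0875
gripper_force: 0.0
```

Run:
```python
from trk import *
d=jars('scene'); jars('scene')
for c,st in reds(d): print(c,ray(d,c,.093))
t=snap('wrist'); print(look('wrist','jar'),look('wrist','spoon_rest'))
s=get_state(); print(s['time_s'],s['tcp_pos'])
cv2.imwrite('pics/both8.png',np.hstack([cv2.resize(x['img'],(400,300)) for x in (d,t)])[:,:,::-1])
```

```text
scene 34.3 tall ang -111.7 r 0.2602 A 307
scene 34.3 short ang -116.6 r 0.2644 A 307
scene 34.3 tall ang 16.1 r 0.1014 A 351
scene 34.3 short ang 27.2 r 0.0916 A 351
scene 34.35 tall ang -111.8 r 0.2601 A 306
scene 34.35 short ang -116.7 r 0.2643 A 306
scene 34.35 tall ang 15.8 r 0.1019 A 360
scene 34.35 short ang 26.9 r 0.092 A 360
[237.85016287 235.45602606] [ 0.4317549  -0.21851303]
[393.14529915 252.40740741] [0.63148006 0.0599589 ]
[(0.8, [0.428, -0.226, 0.093])] []
34.55 [ 0.42925528 -0.21888989  0.2374528 ]
```

View pics/both8.png

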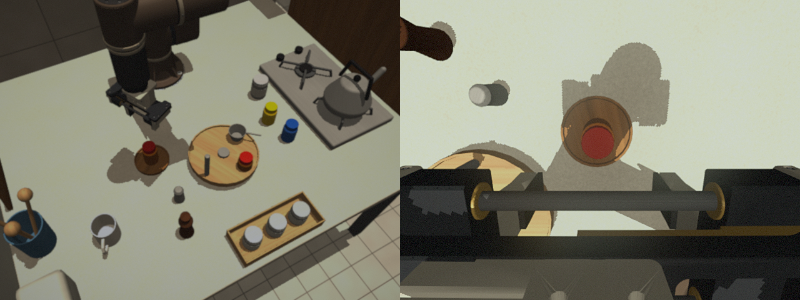

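The jar stands upright in the middle of the rest, the gripper is clear, and the carousel is at rest at 27° on both readings. The short jar, strainer and bystanders are in place.

```bash
python3 -c "
from plant import order; print(order.close_job())"
```

```text
the job is handed in; nothing more can be done
None
```

I pushed the carousel to about 1.4 rad/s, hovered over the taller jar's lid for about 5 s while it coasted at 0.75 rad/s or more, then set the jar upright in the spoon rest and handed the job in at about 34.5 s with the carousel at rest.

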